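Put the battery packs on charge

TASK

Put the four battery packs on the bench on charge: pick out the large, the short, the slim and the round pack and set each one gently, without dropping it, upright and fully down into the recess of its own charger, the one whose recess matches its outline. Leave the tape measure and the pencil tin where they stand, and let go of everything at the end.

Things in the scene. Friction and masses are not known exactly. Their poses are not given: they have to be found in the camera images.
- large_pack: Large battery pack, a black plastic block 105 long (its x) x 60 wide (its y) x 58 mm high, standing upright; the top 6 mm is a narrower grey terminal block with brass contacts, below it the sides are straight. Origin: centre of the underside, z up. About 0.65 kg.
- short_pack: Short, nearly square battery pack, a black plastic block 72 long (its x) x 54 wide (its y) x 44 mm high, standing upright; the top 6 mm is a narrower grey terminal block with brass contacts, below it the sides are straight. Origin: centre of the underside, z up. About 0.4 kg.
- slim_pack: Slim battery pack, a black plastic block 95 long (its x) x 36 wide (its y) x 40 mm high, standing upright; the top 6 mm is a narrower grey terminal block with brass contacts, below it the sides are straight. Origin: centre of the underside, z up. About 0.25 kg.
- round_pack: Round battery pack, an upright black plastic cylinder 36 mm in diameter and 70 mm high; the top 6 mm is a grey knob 26 mm in diameter with brass contacts. Origin: centre of the underside, z up along its axis. About 0.2 kg.
- large_charger: Charger of the large pack, fixed to the bench: grey plastic, 129 (x) x 84 (y) x 26 mm high overall, an open rectangular recess 117 (x) x 72 (y) x 10 mm deep in its top, walls 6 mm, recess floor 16 mm above the bench. Origin: centre of its underside, z up; the recess is centred on it. The pack lies in it with its long side along the charger's x, either way round, 6 mm play on each side.
- short_charger: Charger of the short pack, fixed to the bench: grey plastic, 96 (x) x 78 (y) x 26 mm high overall, an open rectangular recess 84 (x) x 66 (y) x 10 mm deep in its top, walls 6 mm, recess floor 16 mm above the bench. Origin: centre of its underside, z up; the recess is centred on it. The pack lies in it with its long side along the charger's x, either way round, 6 mm play on each side.
- slim_charger: Charger of the slim pack, fixed to the bench: grey plastic, 119 (x) x 60 (y) x 26 mm high overall, an open rectangular recess 107 (x) x 48 (y) x 10 mm deep in its top, walls 6 mm, recess floor 16 mm above the bench. Origin: centre of its underside, z up; the recess is centred on it. The pack lies in it with its long side along the charger's x, either way round, 6 mm play on each side.
- round_charger: Charger of the round pack, fixed to the bench: grey plastic base 72 x 72 x 16 mm with a round collar on top, 60 mm outside and 48 mm inside diameter, 10 mm high (26 mm overall). The recess floor is 16 mm above the bench. Origin: centre of its underside, z up; the collar is centred on it. The pack stands upright in it, turned any way, 6 mm play all round.
- tape_measure: Yellow tape measure lying on its side, 56 x 54 x 30 mm, loose, among the packs; to be left alone. Origin: centre of the underside.
- pencil_tin: Brass-coloured tin of pens and pencils, 64 mm in diameter and 85 mm high, pencils reaching up to 130 mm, loose, among the packs; to be left alone. Origin: centre of the underside.

How it is judged:
By the outcome, as a careful person would: the job done as asked, in the order asked, and still so for the second after the job is handed in, with the robot touching nothing.
It also fails if it takes over 115 s, if anything falls off the work surface, if the arm or the gripper's body presses on something with over 40 N, if the wrist force passes 120 N, or if a joint passes its speed limit or range.

ROBOT

A 7-joint arm with a two-finger parallel gripper is mounted at the origin on the work surface. World frame = base frame: x ahead of the robot, y to its left, z up, the work surface at z = 0. Lengths are in m, angles in rad, forces in N, time in s.
With the tool pointing down it reaches from about 0.425 to 0.875 m from the base axis. Payload 4.7 kg.
Tool frame: the origin (TCP) lies midway between the tips of the shut fingers; the grasp point (between the pads) lies 19 mm behind it; z points along the fingers, y is the line along which they close (so a half turn about z gives the same grasp; the last joint's range is limited). The gripper opens to 87 mm and grips with 3 to 60 N. Pads are 19 mm wide; open, the fingers measure 117 mm over their backs; the gripper's body (75 mm by 190 mm) begins 51 mm behind the grasp point.
Start: joints at [1.14, 0.321, -0.07, 1.45, 0.023, 1.371, -0.057], TCP at [0.28, -0.587, 0.223] pointing down, gripper open.
Joint ranges: [-2.86, 2.86], [-0.3, 2.09], [-1.38, 1.24], [0.06, 2.45], [-1.56, 4.7], [0.09, 2.05], [-2.69, 2.69]. Speed limits (rad/s): [2.57, 2.57, 3.14, 3.14, 3.14, 3.14, 3.14].

INTERFACE

Orientations are given as a rotation vector (axis times angle).
In Python, from bench import ctrl, workorder, get_image, camera_model gives the robot as it stands (ctrl), with the cameras as plain functions and the job (workorder).
- The arm moves only by the tool inch_along, called after "Call:" as name([rows], argument=value, ...), one row to a line, values as JSON. Schema: {"type":"object","properties":{"ticks":{"type":"array","items":{"type":"array","items":{"type":"number"},"minItems":5,"maxItems":5},"minItems":1,"maxItems":20},"grip_force":{"type":"number"},"only":{"type":"string"},"quiet":{"type":"boolean"},"lines":{"type":"string"}},"required":["ticks"],"additionalProperties":false}. ticks is a list of rows, 1 to 20 of them, each of 5 numbers: dx, dy, dz in m, then a turn about the tool's z in rad, then the opening from 0.0 (shut) to 1.0 (fully open); each row is the pose to reach, as a shift and turn from the pose commanded when the call began, along the tool's axes at that moment; what a row does not reach only later rows make up. A row lasts 1/10 s, in which the tool goes at most 0.05 m and 0.15 rad, less where a joint would pass 70% of its speed; a pose out of reach is approached as far as the arm can. The fingers move at their own pace and stop on an object; grip_force is the grip in N (left out, the last holds). Time passes only in rows, so rows that do not move let the fingers close. The tool returns the time, the measured TCP pose, the force, the opening and the grip force at its end. only (a regular expression) keeps the lines of the reply that match it, lines (a string "A,B") keeps lines A to B, and quiet returns only ok. Input that does not fit is refused with a message, and nothing moves.
- ctrl.get_state(): the state, without advancing time (a new reading comes with each control period).
- get_image(name): name is "scene" or "top" or "wrist"; returns the picture (480x640x3 uint8, red, green, blue); there is no depth.
- camera_model(name): a dict with "vertical_fov" (degrees; the focal length in pixels is half the picture's height over the tangent of half this angle, whatever the lens; pixels are square), "cx", "cy" (the principal point, pixels), "rvec" (rotation vector, rad) and "tvec" (3), from world to camera coordinates, as OpenCV has them; the wrist camera has in their place "hand_eye" (4x4, takes a point from camera to tool coordinates, whose origin is the TCP and whose axes are the flange's). Camera axes: x right, y down, z forward; pixel columns grow to the right and rows downward; lengths in m; the calibration is good to about 2 mm. A picture is of the moment at which its call begins: read the wrist's pose just before it. camera_model takes no time and is no camera call.
- workorder.close_job(): hands the job in; it is judged then, once.
The state is a dict: "time": time; "joint_positions": joint angles; "qd": joint speeds; "joint_torque": joint torques, N m; "position": TCP position; "tool_rot": TCP orientation; "ft_force": force on the tool from outside, world axes, zero at the start; "torque": the same for the moment, N m; "grip_width": opening from 0.0 (shut) to 1.0 (fully open); "grip_force": force on a finger pad.
Only numpy, scipy, OpenCV 4.12 (cv2) and the standard library are available. Lean on these libraries where they do the work, as an engineer would, in place of code of your own. Each camera call takes 0.05 s, during which the arm holds its last target. There are 200 camera calls.

## Working session

There is one attempt and no reset: what is moved stays moved. The work goes in short steps, Python scripts to look and compute and a tool call to move; the robot and the scene stay as the last step left them, time stands still between calls to the robot, and variables do not carry over. Pictures are saved under pics/ and viewed, at most 14 in all, crops included, and the job is handed in when it is done.

```bash
ls; mkdir -p pics
```

Run:
```python
from bench import ctrl, workorder, get_image, camera_model
import cv2
for n in("top","scene"):
    m=camera_model(n);print(n,m)
    cv2.imwrite(f"pics/{n}0.png",get_image(n)[:,:,::-1])
print(camera_model("wrist"));s=ctrl.get_state();print(s)
```

```text
bench.py
pics
top {'vertical_fov': 50.62796142198239, 'cx': 310.1839770864431, 'cy': 242.26138997195125, 'rvec': array([ 2.11491177, -2.13836165,  0.16270365]), 'tvec': array([0.00290413, 0.51720225, 1.01008268])}
scene {'vertical_fov': 46.9064416352385, 'cx': 320.65498972420323, 'cy': 246.67425265025358, 'rvec': array([ 1.53160797,  1.82982885, -0.9044742 ]), 'tvec': array([ 0.09029419, -0.2615309 ,  1.69462734])}
{'vertical_fov': 66.42287087530438, 'cx': 320.75656716143504, 'cy': 240.50481260388446, 'hand_eye': array([[-1.10299537e-03, -9.70507223e-01, -2.41069519e-01,
         6.52776662e-02],
       [ 9.99999141e-01, -8.99810525e-04, -9.52927647e-04,
         1.28460658e-04],
       [ 7.07906274e-04, -2.41070363e-01,  9.70507382e-01,
        -1.62648533e-01],
       [ 0.00000000e+00,  0.00000000e+00,  0.00000000e+00,
         1.00000000e+00]])}
{'time': 0.1, 'joint_positions': array([ 1.14009478,  0.32178592, -0.07005652,  1.4515833 ,  0.02258624,
        1.37076275, -0.05692073]), 'qd': array([-0.00226623, -0.00254386,  0.00017262, -0.00246607, -0.0006899 ,
        0.00108104,  0.00053992]), 'joint_torque': array([-2.56959083e-04, -4.92572021e+01, -4.05977201e-01, -3.13397813e+01,
       -6.42258581e-02,  3.95616435e-02,  9.77987202e-05]), 'position': array([ 0.27941202, -0.58632922,  0.22153137]), 'tool_rot': array([-3.06257810e+00, -6.92541406e-01,  7.40691324e-04]), 'ft_force': array([-0.18266443, -0.46954371, -0.43843184]), 'torque': array([-0.00399584,  0.0063191 ,  0.00237676]), 'grip_force': 0.0, 'grip_width': 0.998721304542728}
```

View pics/top0.png

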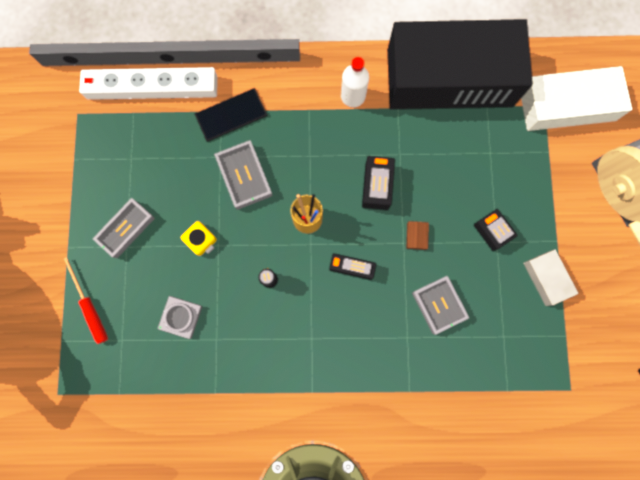

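View pics/scene0.png

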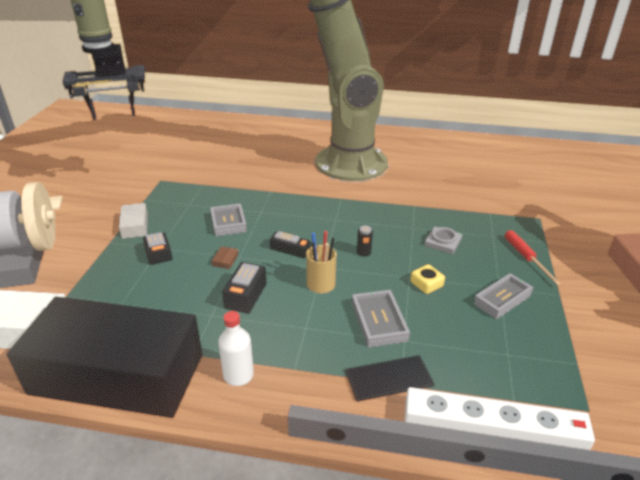

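Create h.py:
```python
import numpy as np, cv2
from bench import ctrl, workorder, get_image, camera_model
def cam(n):
    m=camera_model(n); f=240/np.tan(np.radians(m["vertical_fov"])/2)
    K=np.array([[f,0,m["cx"]],[0,f,m["cy"]],[0,0,1.]])
    if n=="wrist":
        s=ctrl.get_state(); T=np.eye(4); T[:3,:3]=cv2.Rodrigues(s["tool_rot"])[0]; T[:3,3]=s["position"]
        W=np.linalg.inv(T@m["hand_eye"])
        return K,W[:3,:3],W[:3,3]
    return K,cv2.Rodrigues(m["rvec"])[0],np.array(m["tvec"])
def proj(c,p):
    q=np.atleast_2d(p)@c[1].T+c[2]; q=q@c[0].T; return q[:,:2]/q[:,2:]
def onz(c,uv,z):
    d=c[1].T@np.linalg.inv(c[0])@[uv[0],uv[1],1.]; o=-c[1].T@c[2]; return o+d*(z-o[2])/d[2]
def tri(cs,uvs):
    A=[];b=[]
    for c,uv in zip(cs,uvs):
        d=c[1].T@np.linalg.inv(c[0])@[uv[0],uv[1],1.]; d/=np.linalg.norm(d); P=np.eye(3)-np.outer(d,d)
        A.append(P);b.append(P@-c[1].T@c[2])
    x,r,_,_=np.linalg.lstsq(np.vstack(A),np.hstack(b),rcond=None); return x,float(r[0])**.5
```

Run:
```python
from h import *
T={"large":(379,182),"short":(496,229),"slim":(352,266),"round":(268,278),"Lch":(244,175),"Sch":(441,305),"Slch":(123,228),"Rch":(179,318)}
S={"large":(245,286),"short":(157,247),"slim":(291,244),"round":(365,241),"Lch":(380,317),"Sch":(228,219),"Slch":(504,295),"Rch":(444,238)}
cs=[cam("top"),cam("scene")]
for k in T:
    x,r=tri(cs,[T[k],S[k]]); print(k,x.round(3),round(r,4),"reach",np.hypot(x[0],x[1]).round(3))
print(proj(cs[0],[0,0,0]),proj(cs[1],[0,0,0]))
for n,D in(("top",T),("scene",S)):
    im=cv2.imread(f"pics/{n}0.png"); rows=[]
    for k,(u,v) in D.items():
        w,h=40,60
        t=cv2.copyMakeBorder(im,60,60,60,60,0)[v-40+60:v+40+60,u-40+60:u+40+60]
        t=cv2.resize(t,(200,200),interpolation=cv2.INTER_CUBIC)
        for i in range(0,80,10):
            c=(255,255,255) 
            uu=(-(u-40)%10+i); vv=(-(v-40)%10+i)
            cv2.line(t,(int(uu*2.5),0),(int(uu*2.5),4),c,1); cv2.line(t,(0,int(vv*2.5)),(4,int(vv*2.5)),c,1)
        cv2.putText(t,f"{k} {u-40},{v-40}",(10,14),0,.4,(0,255,255),1); rows.append(t)
    cv2.imwrite(f"pics/{n}_tiles.png",np.vstack([np.hstack(rows[:4]),np.hstack(rows[4:])]))
```

```text
large [ 0.649 -0.148  0.027] 0.0056 reach 0.665
short [ 0.544 -0.393  0.021] 0.005 reach 0.671
slim [ 0.469 -0.086  0.016] 0.0056 reach 0.477
round [0.445 0.089 0.031] 0.0046 reach 0.454
Lch [0.674 0.146 0.01 ] 0.0055 reach 0.69
Sch [ 0.386 -0.27   0.01 ] 0.0059 reach 0.471
Slch [0.559 0.405 0.011] 0.0031 reach 0.69
Rch [0.365 0.278 0.007] 0.0038 reach 0.459
[[311.64283589 502.07200027]] [[350.1307727  161.29967975]]
```

View pics/top_tiles.png

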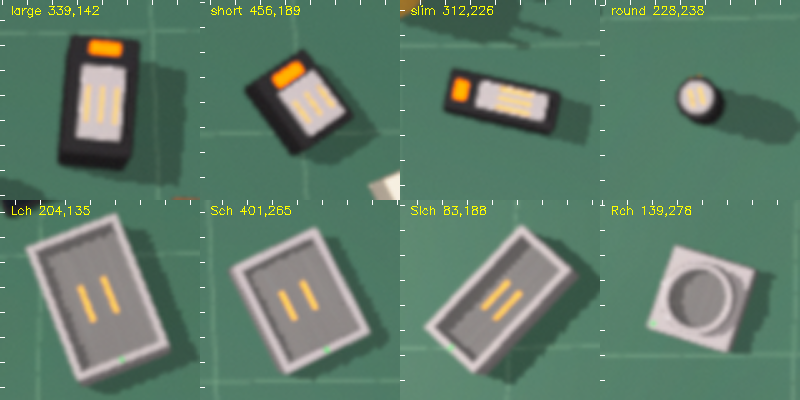

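View pics/scene_tiles.png

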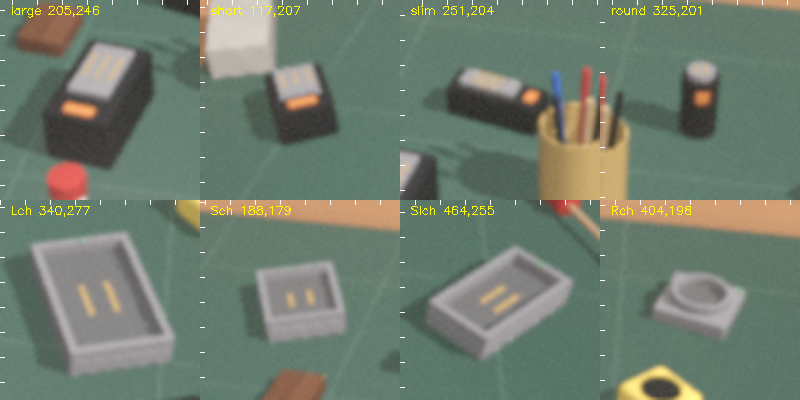

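Add to h.py:
```python
from scipy.optimize import minimize
D={"large":(.105,.060,.052),"short":(.072,.054,.038),"slim":(.095,.036,.034),"round":(.036,.036,.067),
"Lch":(.129,.084,.026),"Sch":(.096,.078,.026),"Slch":(.119,.060,.026),"Rch":(.072,.072,.016)}
def pts(k,p):
    l,w,h=D[k]; x,y,a=p[:3]; h=p[3] if len(p)>3 else h
    if k=="round":
        t=np.linspace(0,2*np.pi,24); q=.018*np.c_[np.cos(t),np.sin(t)]
    else: q=np.array([[1,1],[1,-1],[-1,-1],[-1,1]])*[l/2,w/2]
    q=q@np.array([[np.cos(a),np.sin(a)],[-np.sin(a),np.cos(a)]])+[x,y]
    P=np.r_[np.c_[q,0*q[:,:1]],np.c_[q,0*q[:,:1]+h]]
    if k=="Rch":
        t=np.linspace(0,2*np.pi,24); P=np.r_[P,np.c_[.03*np.cos(t)+x,.03*np.sin(t)+y,0*t+h+.01]]
    return P
def mask(im):
    f=cv2.GaussianBlur(im,(3,3),0).astype(float); return np.clip((1.3*f[:,:,0]-f[:,:,1])/np.maximum(.15*f[:,:,1],6)+.5,0,1)
def fit(k,cs,ims,p0):
    # silhouette fit, 4x subpixel masks, window of 1.35 x the first guess
    ms=[];SC=4
    for c,im in zip(cs,ims):
        u=proj(c,pts(k,p0)); lo=np.floor(u.min(0)-10).astype(int).clip(0,[639,479]); hi=np.ceil(u.max(0)+10).astype(int).clip(1,[640,480])
        ms.append((lo,cv2.resize(mask(im)[lo[1]:hi[1],lo[0]:hi[0]],None,fx=SC,fy=SC)))
    def cost(p):
        t=0
        for c,(lo,m) in zip(cs,ms):
            u=cv2.convexHull((((proj(c,pts(k,p))-lo+.5)*SC-.5)*16).astype(np.int32).reshape(-1,1,2))
            r=np.zeros(m.shape,np.uint8); cv2.fillPoly(r,[u],1,shift=4)
            t+=np.abs(r-m).sum()/max(r.sum(),1)
        return t/len(cs)+ (0 if len(p)<4 else 0)
    best=None
    for da in ((0,) if k=="round" else (-.3,0,.3)):
        p=np.array(p0,float); p[2]+=da
        S=np.vstack([p]+[p+d for d in np.diag([.01,.01,.2,.015][:len(p)])])
        r=minimize(cost,p,method="Nelder-Mead",options=dict(initial_simplex=S,xatol=1e-4,fatol=1e-4,maxiter=300))
        if best is None or r.fun<best.fun: best=r
    return best.x,best.fun
```

Create g.py:
```python
G={"large":(.649,-.148,0),"short":(.544,-.393,.6),"slim":(.469,-.086,1.4),"round":(.445,.089,0),"Lch":(.674,.146,.35),"Sch":(.386,-.27,.4),"Slch":(.559,.405,-.75),"Rch":(.365,.278,.3)}
```

Run:
```python
from h import *; from g import G
cs=[cam("top"),cam("scene")]; ims=[cv2.imread(f"pics/{n}0.png")[:,:,::-1] for n in("top","scene")]
for k,p in G.items():
    a=fit(k,cs[:1],ims[:1],p); b=fit(k,cs[1:],ims[1:],p); c=fit(k,cs,ims,[*p,D[k][2]])
    print(k,*[(np.round(v[0],3),round(v[1],3)) for v in(a,b,c)])
```

```text
large (array([ 0.648, -0.149, -0.134]), np.float64(0.09)) (array([ 0.697, -0.14 ,  1.531]), np.float64(1.107)) (array([ 0.659, -0.148, -0.32 ,  0.149]), np.float64(0.445))
short (array([ 0.544, -0.395,  0.572]), np.float64(0.122)) (array([ 0.547, -0.402,  1.426]), np.float64(1.559)) (array([ 0.551, -0.392, -0.478,  0.103]), np.float64(0.505))
slim (array([ 0.47 , -0.09 ,  1.347]), np.float64(0.115)) (array([ 0.479, -0.062,  1.311]), np.float64(1.927)) (array([ 0.471, -0.087,  1.363,  0.088]), np.float64(0.604))
round (array([0.446, 0.086, 0.211]), np.float64(0.13)) (array([0.447, 0.09 , 0.053]), np.float64(2.262)) (array([ 0.446,  0.087, -0.029,  0.102]), np.float64(0.87))
Lch (array([0.675, 0.144, 0.365]), np.float64(0.16)) (array([0.691, 0.147, 0.653]), np.float64(1.041)) (array([0.676, 0.142, 0.397, 0.079]), np.float64(0.452))
Sch (array([ 0.387, -0.272,  0.467]), np.float64(0.091)) (array([ 0.403, -0.263,  1.196]), np.float64(1.428)) (array([ 0.394, -0.261, -0.604,  0.098]), np.float64(0.383))
Slch (array([ 0.558,  0.401, -0.74 ]), np.float64(0.085)) (array([ 0.562,  0.403, -0.892]), np.float64(1.217)) (array([ 0.559,  0.395, -0.966,  0.077]), np.float64(0.504))
Rch (array([ 0.367,  0.274, -0.318]), np.float64(0.08)) (array([0.373, 0.273, 0.731]), np.float64(1.943)) (array([0.374, 0.269, 0.913, 0.08 ]), np.float64(0.505))
```

Add to h.py:
```python
def go(x,y,z,yaw=None):
    "yaw = world direction of the closing axis (tool y), mod pi; prints the shift and turn in tool axes"
    s=ctrl.get_state(); R=cv2.Rodrigues(s["tool_rot"])[0]
    d=R.T@(np.array([x,y,z])-s["position"]); c=np.arctan2(R[1,1],R[0,1]); t=0
    if yaw is not None: t=-((yaw-c+np.pi/2)%np.pi-np.pi/2)
    print("d",d.round(4),"turn",round(t,3),"or",round(t-np.sign(t)*np.pi,3),"now yaw",c.round(3),"pos",s["position"].round(4),"toolz",R[:,2].round(4),"j7",s["joint_positions"][6].round(2),"t",s["time"])
def look(k,p,save=None,h=False):
    c=cam("wrist"); im=get_image("wrist")
    if save: cv2.imwrite(save,im[:,:,::-1])
    v=fit(k,[c],[im],p); print(k,v[0].round(4),round(v[1],3)); return c,im,v
```

Run:
```python
from h import *
go(.63,-.149,.24,-.134+np.pi/2)
```

Call:
inch_along([
  [0.02, -0.01, 0, 0.03, 1],
  [0.06, -0.03, 0, 0.08, 1],
  [0.10, -0.05, 0, 0.13, 1],
  [0.14, -0.07, 0, 0.18, 1],
  [0.18, -0.09, 0, 0.23, 1],
  [0.22, -0.11, 0, 0.28, 1],
  [0.26, -0.13, 0, 0.33, 1],
  [0.30, -0.15, 0, 0.38, 1],
  [0.34, -0.17, 0, 0.43, 1],
  [0.38, -0.19, 0, 0.48, 1],
  [0.42, -0.21, -0.01, 0.53, 1],
  [0.46, -0.23, -0.018, 0.58, 1],
  [0.49, -0.24, -0.018, 0.58, 1],
  [0.505, -0.244, -0.018, 0.58, 1],
  [0.505, -0.244, -0.018, 0.58, 1],
  [0.505, -0.244, -0.018, 0.58, 1],
])

```text
time: 1.7
position: [0.6294, -0.1513, 0.2397]
tool_rot: [3.133, -0.215, -0.003]
ft_force: [0.4, 0.1, -0.2]
grip_width: 0.999
grip_force: 0.0
```

Run:
```python
from h import *; from g import G
c,im,v=look("large",(.648,-.149,-.134),"pics/w1.png")
look("large",(.648,-.149,-.134,.05))
go(.648,-.149,.12,v[0][2]+np.pi/2)
```

```text
large [ 0.6475 -0.1469 -0.1137] 0.034
large [ 0.647  -0.1466 -0.1128  0.0462] 0.025
d [ 0.0184 -0.0059  0.1202] turn -0.025 or 3.116 now yaw -1.71 pos [ 0.6292 -0.1521  0.2402] toolz [-0.0014 -0.0014 -1.    ] j7 -1.59 t 1.8
```

View pics/w1.png

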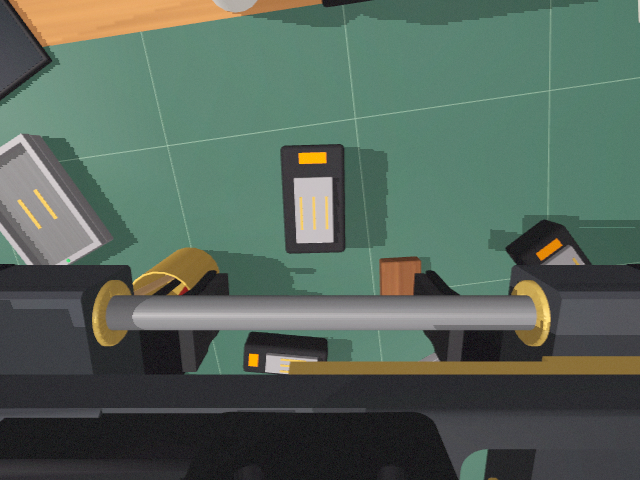

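Run:
```python
from h import *
top=cv2.imread("pics/top0.png")[:,:,::-1]; w=cv2.imread("pics/w1.png")[:,:,::-1]
print(fit("large",[cam("top"),cam("wrist")],[top,w],(.648,-.148,-.12,.05)))
go(.6475,-.147,.020,-.114+np.pi/2)
```

```text
(array([ 0.64713477, -0.14788671, -0.12086857,  0.04847417]), np.float64(0.06117953834114913))
d [ 0.0177 -0.008   0.2202] turn -0.025 or 3.117 now yaw -1.71 pos [ 0.6292 -0.1521  0.2402] toolz [-0.0014 -0.0014 -1.    ] j7 -1.59 t 1.8
```

Call:
inch_along([
  [0.009, -0.004, 0.02, -0.025, 1],
  [0.018, -0.008, 0.05, -0.025, 1],
  [0.018, -0.008, 0.09, -0.025, 1],
  [0.018, -0.008, 0.13, -0.025, 1],
  [0.018, -0.008, 0.16, -0.025, 1],
  [0.018, -0.008, 0.185, -0.025, 1],
  [0.018, -0.008, 0.205, -0.025, 1],
  [0.018, -0.008, 0.22, -0.025, 1],
  [0.018, -0.008, 0.22, -0.025, 1],
  [0.018, -0.008, 0.22, -0.025, 0],
  [0.018, -0.008, 0.22, -0.025, 0],
  [0.018, -0.008, 0.22, -0.025, 0],
  [0.018, -0.008, 0.22, -0.025, 0],
  [0.018, -0.008, 0.22, -0.025, 0],
  [0.018, -0.008, 0.22, -0.025, 0],
  [0.018, -0.008, 0.22, -0.025, 0],
], grip_force=30)

```text
time: 3.4
position: [0.65, -0.1463, 0.0217]
tool_rot: [3.133, -0.174, 0.003]
ft_force: [-0.9, -5.3, 4.7]
grip_width: 0.687
grip_force: 30.0
```

Run:
```python
from h import *
go(.654,-.005,.24,-.114+np.pi/2)
print(ctrl.get_state()["ft_force"])
```

```text
d [-0.0113 -0.1402 -0.2187] turn 0.003 or -3.139 now yaw -1.682 pos [ 0.65   -0.1463  0.0217] toolz [ 0.0015 -0.0033 -1.    ] j7 -1.63 t 3.4
[-0.87008892 -5.29395891  4.65420054]
```

Call:
inch_along([
  [0, 0, -0.01, 0, 0],
  [0, 0, -0.03, 0, 0],
  [0, 0, -0.06, 0, 0],
  [0, 0, -0.10, 0, 0],
  [0, 0, -0.14, 0, 0],
  [0, 0, -0.18, 0, 0],
  [0, 0, -0.21, 0, 0],
  [0, 0, -0.23, 0, 0],
  [0, 0, -0.24, 0, 0],
  [0, 0, -0.24, 0, 0],
])

```text
time: 4.4
position: [0.6495, -0.1424, 0.2605]
tool_rot: [-3.136, 0.171, 0.0]
ft_force: [-0.0, 0.2, -8.9]
grip_width: 0.685
grip_force: 30.0
```

Run:
```python
from h import *
go(.563,.101,.26,.365+np.pi/2)
```

```text
d [-0.1124 -0.2326  0.0008] turn -0.474 or 2.668 now yaw -1.68 pos [ 0.6495 -0.1424  0.2605] toolz [-1.0e-04  1.2e-03 -1.0e+00] j7 -1.58 t 4.4
```

Call:
inch_along([
  [-0.006, -0.012, 0, -0.03, 0],
  [-0.02, -0.04, 0, -0.09, 0],
  [-0.035, -0.073, 0, -0.16, 0],
  [-0.05, -0.106, 0, -0.23, 0],
  [-0.066, -0.138, 0, -0.30, 0],
  [-0.082, -0.17, 0, -0.37, 0],
  [-0.096, -0.2, 0, -0.43, 0],
  [-0.107, -0.222, 0, -0.474, 0],
  [-0.112, -0.233, 0, -0.474, 0],
  [-0.112, -0.233, 0, -0.474, 0],
  [-0.112, -0.233, 0, -0.474, 0],
])

```text
time: 5.5
position: [0.5645, 0.0981, 0.2604]
tool_rot: [3.089, 0.564, 0.0]
ft_force: [-0.2, -1.3, -7.9]
grip_width: 0.688
grip_force: 30.0
```

Run:
```python
from h import *
c,im,v=look("Lch",(.675,.144,.365),"pics/w2.png")
top=cv2.imread("pics/top0.png")[:,:,::-1]
print(fit("Lch",[cam("top"),c],[top,im],(*v[0],.026)))
```

```text
Lch [0.6741 0.1456 0.3733] 0.044
(array([0.6731695 , 0.14446365, 0.36943197, 0.0340342 ]), np.float64(0.09532587427750132))
```

View pics/w2.png

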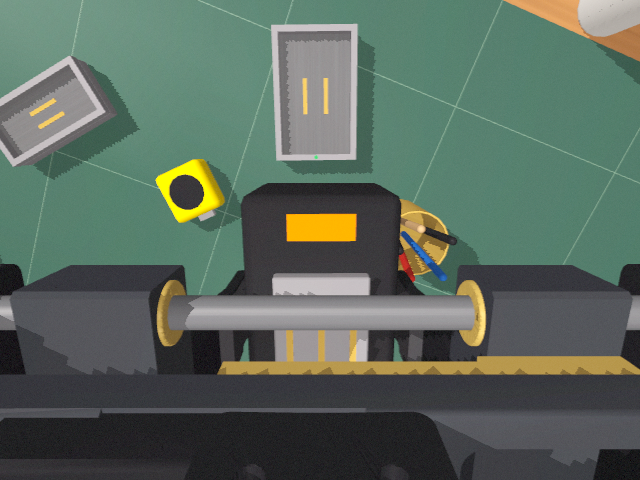

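Run:
```python
from h import *
go(.6764,.1465,.05,.373+np.pi/2)
```

```text
d [ 0.122  -0.0069  0.2103] turn -0.013 or 3.129 now yaw -1.211 pos [0.5646 0.0974 0.2603] toolz [ 2.0e-04 -1.8e-03 -1.0e+00] j7 -1.5 t 5.55
```

Call:
inch_along([
  [0.015, -0.001, 0, -0.013, 0],
  [0.045, -0.003, 0, -0.013, 0],
  [0.08, -0.005, 0, -0.013, 0],
  [0.108, -0.006, 0.01, -0.013, 0],
  [0.122, -0.007, 0.03, -0.013, 0],
  [0.122, -0.007, 0.065, -0.013, 0],
  [0.122, -0.007, 0.10, -0.013, 0],
  [0.122, -0.007, 0.135, -0.013, 0],
  [0.122, -0.007, 0.165, -0.013, 0],
  [0.122, -0.007, 0.185, -0.013, 0],
  [0.122, -0.007, 0.20, -0.013, 0],
  [0.122, -0.007, 0.20, -0.013, 0],
  [0.122, -0.007, 0.20, -0.013, 0],
])

```text
time: 6.85
position: [0.6762, 0.1492, 0.061]
tool_rot: [3.086, 0.586, 0.001]
ft_force: [0.2, 0.7, -7.5]
grip_width: 0.686
grip_force: 30.0
```

Run:
```python
from h import *
go(.6764,.1465,.0385,.373+np.pi/2)
```

```text
d [-0.0008  0.0025  0.0225] turn 0.002 or -3.139 now yaw -1.196 pos [0.6762 0.1492 0.061 ] toolz [ 7.e-04 -2.e-04 -1.e+00] j7 -1.64 t 6.85
```

Call:
inch_along([
  [0, 0.0025, 0.004, 0, 0],
  [0, 0.0025, 0.009, 0, 0],
  [0, 0.0025, 0.013, 0, 0],
  [0, 0.0025, 0.016, 0, 0],
  [0, 0.0025, 0.018, 0, 0],
  [0, 0.0025, 0.020, 0, 0],
  [0, 0.0025, 0.0215, 0, 0],
  [0, 0.0025, 0.0225, 0, 0],
  [0, 0.0025, 0.0235, 0, 0],
  [0, 0.0025, 0.0235, 0, 0],
])

```text
time: 7.85
position: [0.6762, 0.1479, 0.0379]
tool_rot: [3.086, 0.588, 0.0]
ft_force: [-3.3, -1.8, -2.2]
grip_width: 0.685
grip_force: 30.0
```

Call:
inch_along([
  [0, 0, 0.0005, 0, 0],
  [0, 0, 0.001, 0, 0],
  [0, 0, 0.001, 0, 0],
])

```text
time: 8.15
position: [0.6762, 0.1479, 0.0379]
tool_rot: [3.085, 0.588, 0.0]
ft_force: [-5.7, -0.3, 4.4]
grip_width: 0.687
grip_force: 30.0
```

Call:
inch_along([
  [0, 0, 0, 0, 0.78],
  [0, 0, 0, 0, 0.8],
  [0, 0, 0, 0, 0.9],
  [0, 0, 0, 0, 1],
  [0, 0, 0, 0, 1],
  [0, 0, -0.01, 0, 1],
  [0, 0, -0.03, 0, 1],
  [0, 0, -0.06, 0, 1],
  [0, 0, -0.10, 0, 1],
  [0, 0, -0.14, 0, 1],
  [0, 0, -0.17, 0, 1],
  [0, 0, -0.19, 0, 1],
  [0, 0, -0.2, 0, 1],
  [0, 0, -0.2, 0, 1],
], grip_force=20)

```text
time: 9.55
position: [0.6769, 0.1482, 0.238]
tool_rot: [3.086, 0.588, 0.005]
ft_force: [0.1, -0.3, 0.2]
grip_width: 0.996
grip_force: 0.0
```

```bash
python3 - <<'E'
from h import *
c=cam("wrist");im=get_image("wrist");cv2.imwrite("pics/w3.png",im[:,:,::-1])
D["large"]=(.105,.060,.052)
cv2.imwrite("pics/t3.png",get_image("top")[:,:,::-1])
go(.535,-.385,.26,.572+np.pi/2)
E
```

```text
d [-0.3269  0.4435 -0.0246] turn -0.195 or 2.946 now yaw -1.194 pos [0.6757 0.1477 0.235 ] toolz [-1.5e-03 -5.0e-04 -1.0e+00] j7 -1.59 t 9.65
```

View pics/w3.png

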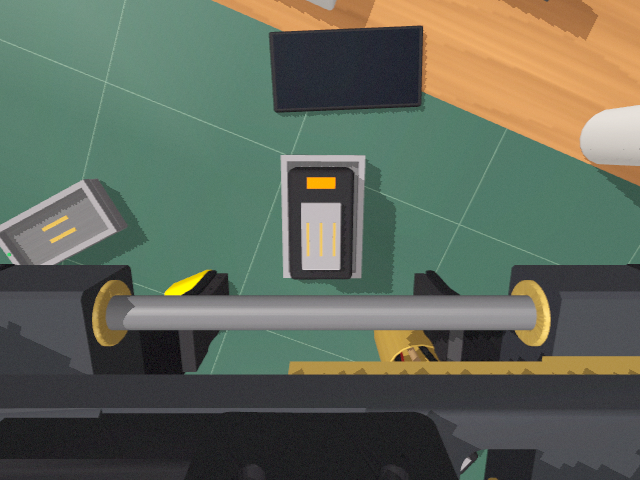

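Call:
inch_along([
  [-0.01, 0.014, 0, -0.01, 1],
  [-0.03, 0.038, 0, -0.02, 1],
  [-0.06, 0.075, 0, -0.04, 1],
  [-0.09, 0.112, 0, -0.06, 1],
  [-0.12, 0.15, 0, -0.08, 1],
  [-0.15, 0.188, 0, -0.1, 1],
  [-0.18, 0.226, 0, -0.12, 1],
  [-0.21, 0.263, 0, -0.14, 1],
  [-0.24, 0.30, -0.01, -0.16, 1],
  [-0.27, 0.338, -0.02, -0.18, 1],
  [-0.30, 0.376, -0.02, -0.195, 1],
  [-0.325, 0.41, -0.02, -0.195, 1],
  [-0.34, 0.433, -0.02, -0.195, 1],
  [-0.347, 0.443, -0.02, -0.195, 1],
  [-0.347, 0.443, -0.02, -0.195, 1],
  [-0.347, 0.443, -0.02, -0.195, 1],
  [-0.347, 0.443, -0.02, -0.195, 1],
])

```text
time: 11.35
position: [0.5179, -0.389, 0.256]
tool_rot: [-3.011, -0.892, -0.001]
ft_force: [0.6, -0.1, 0.3]
grip_width: 1.0
grip_force: 0.0
```

```bash
python3 - <<'E'
from h import *
c,im,v=look("short",(.544,-.395,.572),"pics/w4.png")
top=cv2.imread("pics/t3.png")[:,:,::-1]
print(fit("short",[cam("top"),c],[top,im],(*v[0],.038)))
x,y,a=v[0]; go(x,y,.016,a+np.pi/2)
E
```

```text
short [ 0.5429 -0.3917  0.5796] 0.045
(array([ 0.54303243, -0.39241299,  0.57266759,  0.03375171]), np.float64(0.0884134793327715))
d [0.0195 0.0158 0.2402] turn -0.004 or 3.138 now yaw -0.995 pos [ 0.5178 -0.3893  0.2562] toolz [ 4.e-04  7.e-04 -1.e+00] j7 -0.46 t 11.4
```

Call:
inch_along([
  [0.01, 0.008, 0.02, 0, 1],
  [0.02, 0.016, 0.05, 0, 1],
  [0.02, 0.016, 0.09, 0, 1],
  [0.02, 0.016, 0.13, 0, 1],
  [0.02, 0.016, 0.165, 0, 1],
  [0.02, 0.016, 0.195, 0, 1],
  [0.02, 0.016, 0.215, 0, 1],
  [0.02, 0.016, 0.23, 0, 1],
  [0.02, 0.016, 0.24, 0, 1],
  [0.02, 0.016, 0.24, 0, 1],
  [0.02, 0.016, 0.24, 0, 0],
  [0.02, 0.016, 0.24, 0, 0],
  [0.02, 0.016, 0.24, 0, 0],
  [0.02, 0.016, 0.24, 0, 0],
  [0.02, 0.016, 0.24, 0, 0],
  [0.02, 0.016, 0.24, 0, 0],
  [0.02, 0.016, 0.24, 0, 0],
  [0.02, 0.016, 0.24, 0, 0],
], grip_force=25)

```text
time: 13.2
position: [0.5419, -0.3941, 0.0165]
tool_rot: [-3.013, -0.886, 0.001]
ft_force: [-2.0, 2.7, 5.1]
grip_width: 0.617
grip_force: 25.0
```

Call:
inch_along([
  [0, 0, -0.01, 0, 0],
  [0, 0, -0.03, 0, 0],
  [0, 0, -0.06, 0, 0],
  [0, 0, -0.10, 0, 0],
  [0, 0, -0.14, 0, 0],
  [0, 0, -0.18, 0, 0],
  [0, 0, -0.21, 0, 0],
  [0, 0, -0.23, 0, 0],
  [0, 0, -0.24, 0, 0],
  [0, 0, -0.24, 0, 0],
])

```text
time: 14.2
position: [0.5425, -0.3949, 0.2571]
tool_rot: [3.012, 0.885, 0.002]
ft_force: [-0.1, 0.2, -3.9]
grip_width: 0.618
grip_force: 25.0
```

Run:
```python
from h import *
go(.387-.03*.89,-.272-.03*.45,.25,.467+np.pi/2)
go(.387-.09*.89,-.272-.09*.45,.25,.467+np.pi/2)
```

```text
d [-0.094  -0.1906  0.0066] turn 0.105 or -3.037 now yaw -0.999 pos [ 0.5425 -0.3949  0.2571] toolz [ 0.0018 -0.0016 -1.    ] j7 -0.49 t 14.2
d [-0.1535 -0.1968  0.0065] turn 0.105 or -3.037 now yaw -0.999 pos [ 0.5425 -0.3949  0.2571] toolz [ 0.0018 -0.0016 -1.    ] j7 -0.49 t 14.2
```

Call:
inch_along([
  [-0.01, -0.013, 0, 0.01, 0],
  [-0.03, -0.038, 0, 0.02, 0],
  [-0.055, -0.07, 0, 0.04, 0],
  [-0.08, -0.103, 0, 0.06, 0],
  [-0.105, -0.135, 0, 0.08, 0],
  [-0.128, -0.164, 0, 0.1, 0],
  [-0.145, -0.186, 0, 0.105, 0],
  [-0.1535, -0.197, 0, 0.105, 0],
  [-0.1535, -0.197, 0, 0.105, 0],
  [-0.1535, -0.197, 0, 0.105, 0],
  [-0.1535, -0.197, 0, 0.105, 0],
])

```text
time: 15.3
position: [0.3074, -0.3119, 0.2557]
tool_rot: [-3.056, -0.729, -0.001]
ft_force: [-0.4, -0.1, -3.3]
grip_width: 0.62
grip_force: 25.0
```

Run:
```python
from h import *
c,im,v=look("Sch",(.387,-.272,.467),"pics/w5.png")
top=cv2.imread("pics/t3.png")[:,:,::-1]
print(fit("Sch",[cam("top"),c],[top,im],(*v[0],.026)))
# pack centre rel. to TCP at grasp
e=np.array([np.cos(.58),np.sin(.58)]); off=e@(np.array([.5429,-.3917])-[.5419,-.3941]); print("off",off)
x,y,a=v[0]; go(x-off*np.cos(a),y-off*np.sin(a),.05,a+np.pi/2)
```

```text
Sch [ 0.3864 -0.2685  0.4259] 0.05
(array([ 0.38576796, -0.26919714,  0.43565785,  0.03924064]), np.float64(0.047156619518537446))
off 0.0021517200982156914
d [ 0.0879 -0.003   0.2057] turn 0.042 or -3.099 now yaw -1.103 pos [ 0.3074 -0.3119  0.2557] toolz [ 1.e-04  5.e-04 -1.e+00] j7 -0.33 t 15.35
```

View pics/w5.png

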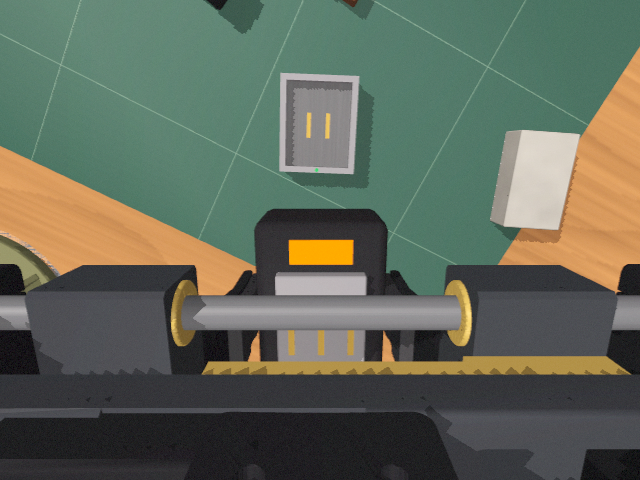

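Call:
inch_along([
  [0.015, -0.001, 0, 0.02, 0],
  [0.045, -0.002, 0, 0.042, 0],
  [0.073, -0.003, 0.01, 0.042, 0],
  [0.088, -0.003, 0.03, 0.042, 0],
  [0.088, -0.003, 0.065, 0.042, 0],
  [0.088, -0.003, 0.10, 0.042, 0],
  [0.088, -0.003, 0.135, 0.042, 0],
  [0.088, -0.003, 0.165, 0.042, 0],
  [0.088, -0.003, 0.188, 0.042, 0],
  [0.088, -0.003, 0.20, 0.042, 0],
  [0.088, -0.003, 0.20, 0.042, 0],
  [0.088, -0.003, 0.20, 0.042, 0],
])

```text
time: 16.55
position: [0.3846, -0.2699, 0.0568]
tool_rot: [3.07, 0.663, 0.002]
ft_force: [0.2, 0.1, -2.4]
grip_width: 0.618
grip_force: 25.0
```

Run:
```python
from h import *
a=.426;off=.0022
go(.3864-off*np.cos(a),-.2687-off*np.sin(a),.0325,a+np.pi/2)
```

```text
d [-0.0001 -0.0004  0.0243] turn -0.001 or 3.141 now yaw -1.146 pos [ 0.3846 -0.2699  0.0568] toolz [ 1.1e-03 -4.0e-04 -1.0e+00] j7 -0.63 t 16.55
```

Call:
inch_along([
  [0, 0, 0.004, 0, 0],
  [0, 0, 0.009, 0, 0],
  [0, 0, 0.014, 0, 0],
  [0, 0, 0.018, 0, 0],
  [0, 0, 0.020, 0, 0],
  [0, 0, 0.022, 0, 0],
  [0, 0, 0.0235, 0, 0],
  [0, 0, 0.0245, 0, 0],
  [0, 0, 0.025, 0, 0],
  [0, 0, 0.025, 0, 0],
])

```text
time: 17.55
position: [0.3836, -0.2696, 0.0323]
tool_rot: [3.071, 0.662, -0.001]
ft_force: [-3.6, 3.0, 7.7]
grip_width: 0.617
grip_force: 25.0
```

Call:
inch_along([
  [0, 0, 0, 0, 0.7],
  [0, 0, 0, 0, 0.8],
  [0, 0, 0, 0, 0.9],
  [0, 0, 0, 0, 1],
  [0, 0, 0, 0, 1],
  [0, 0, -0.01, 0, 1],
  [0, 0, -0.03, 0, 1],
  [0, 0, -0.06, 0, 1],
  [0, 0, -0.10, 0, 1],
  [0, 0, -0.14, 0, 1],
  [0, 0, -0.17, 0, 1],
  [0, 0, -0.19, 0, 1],
  [0, 0, -0.2, 0, 1],
  [0, 0, -0.2, 0, 1],
], grip_force=20)

```text
time: 18.95
position: [0.3842, -0.2699, 0.2326]
tool_rot: [3.069, 0.662, 0.003]
ft_force: [0.2, -0.7, -0.7]
grip_width: 1.001
grip_force: 0.0
```

```bash
python3 - <<'E'
from h import *
c=cam("wrist");im=get_image("wrist");cv2.imwrite("pics/w6.png",im[:,:,::-1])
go(.463,-.12,.24,1.347+np.pi/2)
E
```

```text
d [ 0.134  -0.1035 -0.0089] turn -0.922 or 2.219 now yaw -1.146 pos [ 0.3836 -0.2695  0.2311] toolz [ 3.e-04 -4.e-04 -1.e+00] j7 -0.57 t 19.0
```

View pics/w6.png

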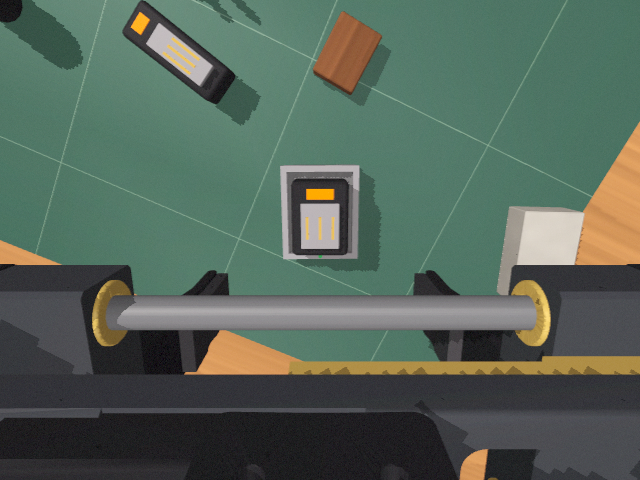

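Short pack seated inside its recess at (320,215), with a rim visible around it. Next, the slim pack.

Call:
inch_along([
  [0.01, -0.008, 0, -0.08, 1],
  [0.03, -0.022, 0, -0.2, 1],
  [0.05, -0.038, 0, -0.33, 1],
  [0.072, -0.055, 0, -0.47, 1],
  [0.094, -0.072, 0, -0.6, 1],
  [0.115, -0.09, 0, -0.73, 1],
  [0.128, -0.1, 0, -0.84, 1],
  [0.134, -0.1035, -0.009, -0.922, 1],
  [0.134, -0.1035, -0.009, -0.922, 1],
  [0.134, -0.1035, -0.009, -0.922, 1],
  [0.134, -0.1035, -0.009, -0.922, 1],
])

```text
time: 20.1
position: [0.4622, -0.1207, 0.239]
tool_rot: [-2.457, -1.955, 0.002]
ft_force: [0.9, -0.6, -0.7]
grip_width: 0.999
grip_force: 0.0
```

```bash
python3 - <<'E'
from h import *
c,im,v=look("slim",(.47,-.09,1.347),"pics/w7.png")
top=cv2.imread("pics/t3.png")[:,:,::-1]
print(fit("slim",[cam("top"),c],[top,im],(*v[0],.034)))
x,y,a=v[0]; go(x,y,.014,a+np.pi/2)
E
```

```text
slim [ 0.4686 -0.0876  1.331 ] 0.047
(array([ 0.46855916, -0.08863912,  1.33269217,  0.02770045]), np.float64(0.18617536890671216))
d [ 0.0337 -0.0009  0.2252] turn 0.013 or -3.128 now yaw -0.226 pos [ 0.4622 -0.1207  0.2392] toolz [-1.5e-03  4.0e-04 -1.0e+00] j7 -0.0 t 20.15
```

Call:
inch_along([
  [0.015, 0, 0.01, 0.013, 1],
  [0.034, -0.001, 0.04, 0.013, 1],
  [0.034, -0.001, 0.08, 0.013, 1],
  [0.034, -0.001, 0.12, 0.013, 1],
  [0.034, -0.001, 0.155, 0.013, 1],
  [0.034, -0.001, 0.185, 0.013, 1],
  [0.034, -0.001, 0.205, 0.013, 1],
  [0.034, -0.001, 0.218, 0.013, 1],
  [0.034, -0.001, 0.225, 0.013, 1],
  [0.034, -0.001, 0.225, 0.013, 1],
  [0.034, -0.001, 0.225, 0.013, 0],
  [0.034, -0.001, 0.225, 0.013, 0],
  [0.034, -0.001, 0.225, 0.013, 0],
  [0.034, -0.001, 0.225, 0.013, 0],
  [0.034, -0.001, 0.225, 0.013, 0],
  [0.034, -0.001, 0.225, 0.013, 0],
  [0.034, -0.001, 0.225, 0.013, 0],
  [0.034, -0.001, 0.225, 0.013, 0],
  [0.034, -0.001, 0.225, 0.013, 0],
  [0.034, -0.001, 0.225, 0.013, 0],
], grip_force=20)

```text
time: 22.15
position: [0.4694, -0.0866, 0.015]
tool_rot: [-2.468, -1.943, 0.0]
ft_force: [-0.6, -0.0, 0.7]
grip_width: 0.413
grip_force: 20.0
```

Call:
inch_along([
  [0, 0, -0.01, 0, 0],
  [0, 0, -0.03, 0, 0],
  [0, 0, -0.06, 0, 0],
  [0, 0, -0.10, 0, 0],
  [0, 0, -0.14, 0, 0],
  [0, 0, -0.18, 0, 0],
  [0, 0, -0.21, 0, 0],
  [0, 0, -0.23, 0, 0],
  [0, 0, -0.24, 0, 0],
  [0, 0, -0.24, 0, 0],
])

```text
time: 23.15
position: [0.47, -0.0866, 0.2561]
tool_rot: [2.467, 1.942, 0.002]
ft_force: [-0.3, -0.8, -2.8]
grip_width: 0.41
grip_force: 20.0
```

Run:
```python
from h import *
a=-.74
for a in(-.74,-.74+np.pi):
    go(.558-.11*np.cos(a),.401-.11*np.sin(a),.255,a+np.pi/2)
```

```text
d [ 0.5477 -0.1253  0.0006] turn -1.068 or 2.074 now yaw -0.237 pos [ 0.47   -0.0866  0.2561] toolz [ 1.9e-03 -9.0e-04 -1.0e+00] j7 -0.08 t 23.15
d [0.4416 0.0675 0.0011] turn -1.068 or 2.074 now yaw -0.237 pos [ 0.47   -0.0866  0.2561] toolz [ 1.9e-03 -9.0e-04 -1.0e+00] j7 -0.08 t 23.15
```

Call:
inch_along([
  [0.015, 0.002, 0, -0.03, 0],
  [0.045, 0.007, 0, -0.1, 0],
  [0.085, 0.013, 0, -0.2, 0],
  [0.125, 0.019, 0, -0.3, 0],
  [0.165, 0.025, 0, -0.4, 0],
  [0.205, 0.031, 0, -0.5, 0],
  [0.245, 0.037, 0, -0.6, 0],
  [0.285, 0.044, 0, -0.7, 0],
  [0.325, 0.05, 0, -0.8, 0],
  [0.365, 0.056, 0, -0.9, 0],
  [0.4, 0.061, 0, -1.0, 0],
  [0.425, 0.065, 0, -1.05, 0],
  [0.442, 0.0675, 0, -1.068, 0],
  [0.442, 0.0675, 0, -1.068, 0],
  [0.442, 0.0675, 0, -1.068, 0],
  [0.442, 0.0675, 0, -1.068, 0],
])

```text
time: 24.75
position: [0.6387, 0.3262, 0.2542]
tool_rot: [-1.136, -2.928, 0.003]
ft_force: [-0.4, -0.2, -2.7]
grip_width: 0.411
grip_force: 20.0
```

Run:
```python
from h import *
c,im,v=look("Slch",(.558,.401,-.74+np.pi),"pics/w8.png")
top=cv2.imread("pics/t3.png")[:,:,::-1]
print(fit("Slch",[cam("top"),c],[top,im],(*v[0],.026)))
e=np.array([np.cos(1.331),np.sin(1.331)]); off=e@(np.array([.4686,-.0876])-[.4694,-.0866]); print("off",off)
x,y,a=v[0]; go(x-off*np.cos(a),y-off*np.sin(a),.055,a+np.pi/2)
```

```text
Slch [0.5583 0.4026 2.4072] 0.057
(array([0.55850462, 0.40162692, 2.41394249, 0.03214113]), np.float64(0.057941113407403974))
off -0.0011613901971442918
d [0.1126 0.0024 0.1996] turn -0.007 or 3.135 now yaw 0.83 pos [0.639  0.3259 0.2547] toolz [-4.0e-04 -1.2e-03 -1.0e+00] j7 0.07 t 24.8
```

View pics/w8.png

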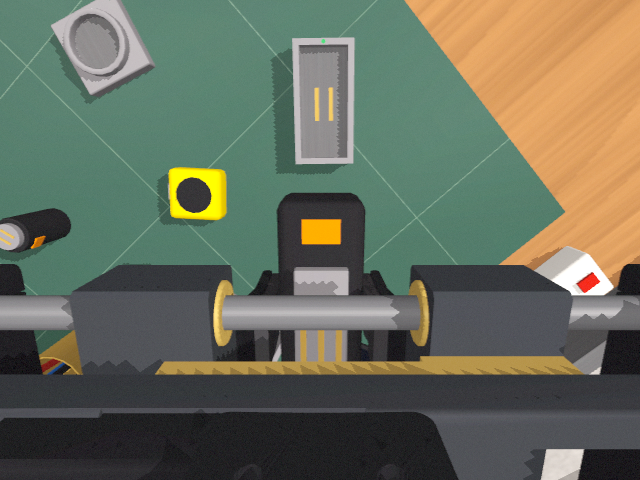

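Call:
inch_along([
  [0.015, 0, 0, -0.007, 0],
  [0.05, 0.001, 0, -0.007, 0],
  [0.085, 0.002, 0, -0.007, 0],
  [0.105, 0.002, 0.015, -0.007, 0],
  [0.1125, 0.0025, 0.04, -0.007, 0],
  [0.1125, 0.0025, 0.075, -0.007, 0],
  [0.1125, 0.0025, 0.11, -0.007, 0],
  [0.1125, 0.0025, 0.145, -0.007, 0],
  [0.1125, 0.0025, 0.175, -0.007, 0],
  [0.1125, 0.0025, 0.193, -0.007, 0],
  [0.1125, 0.0025, 0.2, -0.007, 0],
  [0.1125, 0.0025, 0.2, -0.007, 0],
  [0.1125, 0.0025, 0.2, -0.007, 0],
])

```text
time: 26.1
position: [0.5582, 0.4058, 0.0569]
tool_rot: [1.125, 2.932, 0.004]
ft_force: [0.9, 0.5, -1.6]
grip_width: 0.41
grip_force: 20.0
```

Run:
```python
from h import *
a=2.41;off=-.0012
go(.5583-off*np.cos(a),.4026-off*np.sin(a),.031,a+np.pi/2)
```

```text
d [-0.001  -0.0024  0.0259] turn -0.001 or 3.14 now yaw 0.838 pos [0.5582 0.4058 0.0569] toolz [ 0.002   0.0017 -1.    ] j7 -0.16 t 26.1
```

Call:
inch_along([
  [0, -0.002, 0.004, 0, 0],
  [0, -0.002, 0.009, 0, 0],
  [0, -0.002, 0.014, 0, 0],
  [0, -0.002, 0.018, 0, 0],
  [0, -0.002, 0.021, 0, 0],
  [0, -0.002, 0.023, 0, 0],
  [0, -0.002, 0.0245, 0, 0],
  [0, -0.002, 0.0255, 0, 0],
  [0, -0.002, 0.0262, 0, 0],
  [0, -0.002, 0.0262, 0, 0],
])

```text
time: 27.1
position: [0.5561, 0.4033, 0.0311]
tool_rot: [1.125, 2.932, -0.001]
ft_force: [-3.7, -4.5, 8.3]
grip_width: 0.415
grip_force: 20.0
```

Call:
inch_along([
  [0, 0, 0, 0, 0.5],
  [0, 0, 0, 0, 0.6],
  [0, 0, 0, 0, 0.8],
  [0, 0, 0, 0, 1],
  [0, 0, 0, 0, 1],
  [0, 0, 0, 0, 1],
  [0, 0, -0.01, 0, 1],
  [0, 0, -0.03, 0, 1],
  [0, 0, -0.06, 0, 1],
  [0, 0, -0.10, 0, 1],
  [0, 0, -0.14, 0, 1],
  [0, 0, -0.17, 0, 1],
  [0, 0, -0.19, 0, 1],
  [0, 0, -0.2, 0, 1],
  [0, 0, -0.2, 0, 1],
], grip_force=20)

```text
time: 28.6
position: [0.5566, 0.4042, 0.2316]
tool_rot: [1.125, 2.931, 0.005]
ft_force: [0.6, -0.3, -1.2]
grip_width: 0.998
grip_force: 0.0
```

```bash
python3 - <<'E'
from h import *
c=cam("wrist");im=get_image("wrist");cv2.imwrite("pics/w9.png",im[:,:,::-1])
go(.458,.058,.25,1.97+np.pi/2)
E
```

```text
d [-0.1581 -0.3226 -0.0207] turn 0.439 or -2.703 now yaw 0.838 pos [0.5562 0.4036 0.2296] toolz [ 1.e-03  5.e-04 -1.e+00] j7 -0.09 t 28.65
```

View pics/w9.png

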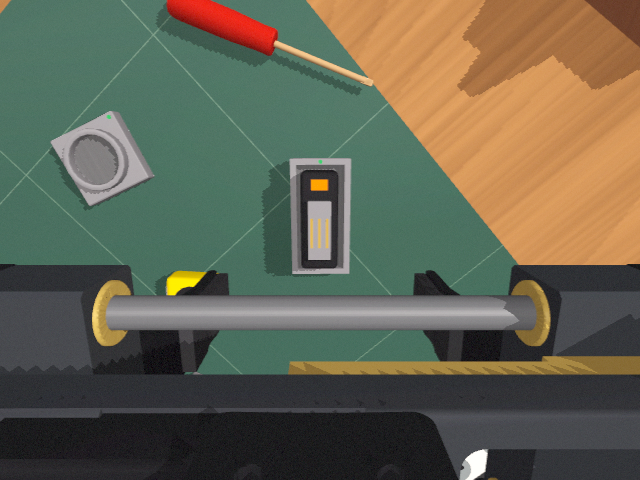

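Run:
```python
from h import *
im=cv2.imread("pics/w9.png")[:,:,::-1]; v=fit("Rch",[cam("wrist")],[im],(.367,.274,.4)); print(v)
```

```text
(array([ 0.36621516,  0.27599104, -0.3078113 ]), np.float64(0.031203109151267838))
```

Call:
inch_along([
  [-0.006, -0.013, 0, 0.02, 1],
  [-0.02, -0.04, 0, 0.06, 1],
  [-0.037, -0.076, -0.01, 0.11, 1],
  [-0.055, -0.112, -0.01, 0.16, 1],
  [-0.073, -0.148, -0.02, 0.21, 1],
  [-0.091, -0.185, -0.02, 0.26, 1],
  [-0.108, -0.221, -0.02, 0.31, 1],
  [-0.125, -0.256, -0.02, 0.36, 1],
  [-0.14, -0.286, -0.02, 0.41, 1],
  [-0.152, -0.31, -0.02, 0.44, 1],
  [-0.158, -0.323, -0.02, 0.44, 1],
  [-0.158, -0.323, -0.02, 0.44, 1],
  [-0.158, -0.323, -0.02, 0.44, 1],
  [-0.158, -0.323, -0.02, 0.44, 1],
])

```text
time: 30.05
position: [0.4575, 0.0589, 0.2484]
tool_rot: [-1.735, -2.618, -0.0]
ft_force: [-0.3, -0.4, 0.1]
grip_width: 0.995
grip_force: 0.0
```

```bash
python3 - <<'E'
from h import *
c,im,v=look("round",(.446,.086,0),"pics/w10.png")
top=cv2.imread("pics/top0.png")[:,:,::-1]
print(fit("round",[cam("top"),c],[top,im],(*v[0],.066)))
x,y,a=v[0]; go(x,y,.032)
E
```

```text
round [0.4444 0.0884 0.119 ] 0.073
(array([0.44498149, 0.08757637, 0.34612603, 0.05702034]), np.float64(0.10119476045449839))
d [ 0.0321 -0.0007  0.2165] turn 0 or 0.0 now yaw 0.4 pos [0.4576 0.059  0.2485] toolz [-6.e-04  7.e-04 -1.e+00] j7 0.29 t 30.1
```

View pics/w10.png

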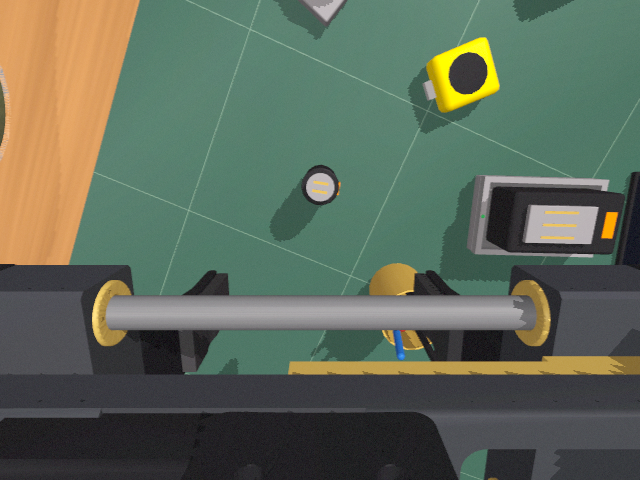

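Run:
```python
from h import *
p=onz(cam("top"),(307,209),.085); print(p)
R=cv2.Rodrigues(ctrl.get_state()["tool_rot"])[0]
print("rel tool axes", R.T@(p-[.4444,.0884,.085]))
for q in [(297,207),(313,198),(320,214)]: print(R.T@(onz(cam("top"),q,.125)-[.4444,.0884,.125]))
```

```text
[0.57826763 0.00235937 0.085     ]
rel tool axes [-0.1314113   0.08974734 -0.00013149]
[-0.1122893   0.09210173 -0.00011616]
[-1.47837615e-01  9.60805002e-02 -1.46723642e-04]
[-1.47505571e-01  6.14744126e-02 -1.37913306e-04]
```

Call:
inch_along([
  [0.016, 0, 0, 0, 1],
  [0.032, 0, 0.02, 0, 1],
  [0.032, 0, 0.05, 0, 1],
  [0.032, 0, 0.09, 0, 1],
  [0.032, 0, 0.13, 0, 1],
  [0.032, 0, 0.165, 0, 1],
  [0.032, 0, 0.19, 0, 1],
  [0.032, 0, 0.207, 0, 1],
  [0.032, 0, 0.2165, 0, 1],
  [0.032, 0, 0.2165, 0, 1],
  [0.032, 0, 0.2165, 0, 0],
  [0.032, 0, 0.2165, 0, 0],
  [0.032, 0, 0.2165, 0, 0],
  [0.032, 0, 0.2165, 0, 0],
  [0.032, 0, 0.2165, 0, 0],
  [0.032, 0, 0.2165, 0, 0],
  [0.032, 0, 0.2165, 0, 0],
  [0.032, 0, 0.2165, 0, 0],
  [0.032, 0, 0.2165, 0, 0],
  [0.032, 0, 0.2165, 0, 0],
], grip_force=20)

```text
time: 32.1
position: [0.445, 0.087, 0.0323]
tool_rot: [-1.738, -2.617, 0.001]
ft_force: [-1.2, -0.7, 1.5]
grip_width: 0.409
grip_force: 20.0
```

Call:
inch_along([
  [0, 0, -0.01, 0, 0],
  [0, 0, -0.03, 0, 0],
  [0, 0, -0.06, 0, 0],
  [0, 0, -0.10, 0, 0],
  [0, 0, -0.14, 0, 0],
  [0, 0, -0.18, 0, 0],
  [0, 0, -0.21, 0, 0],
  [0, 0, -0.22, 0, 0],
  [0, 0, -0.22, 0, 0],
])

```text
time: 33.0
position: [0.4457, 0.0873, 0.2532]
tool_rot: [1.737, 2.615, 0.001]
ft_force: [-0.1, 0.2, -2.1]
grip_width: 0.405
grip_force: 20.0
```

Run:
```python
from h import *
a=1.97
go(.3662-.09*np.cos(a),.2760-.09*np.sin(a),.255)
```

```text
d [ 0.1148 -0.     -0.002 ] turn 0 or 0.0 now yaw 0.398 pos [0.4457 0.0873 0.2532] toolz [ 2.3e-03 -5.0e-04 -1.0e+00] j7 0.25 t 33.0
```

Call:
inch_along([
  [0.01, 0, 0, 0, 0],
  [0.03, 0, 0, 0, 0],
  [0.06, 0, 0, 0, 0],
  [0.09, 0, 0, 0, 0],
  [0.108, 0, 0, 0, 0],
  [0.115, 0, 0, 0, 0],
  [0.115, 0, 0, 0, 0],
  [0.115, 0, 0, 0, 0],
  [0.115, 0, 0, 0, 0],
])

```text
time: 33.9
position: [0.4009, 0.1918, 0.2519]
tool_rot: [-1.741, -2.614, 0.001]
ft_force: [0.2, 0.2, -1.7]
grip_width: 0.407
grip_force: 20.0
```

Run:
```python
from h import *
c,im,v=look("Rch",(.3662,.2760,-.308),"pics/w11.png")
top=cv2.imread("pics/top0.png")[:,:,::-1]
print(fit("Rch",[cam("top"),c],[top,im],(*v[0],.016)))
R=cv2.Rodrigues(ctrl.get_state()["tool_rot"])[0]
off=R[:2,0]@(np.array([.4444,.0884])-[.445,.087]); print("off",off)
x,y,a=v[0]; go(x-off*R[0,0],y-off*R[1,0],.07)
```

```text
Rch [ 0.3667  0.2764 -0.3084] 0.058
(array([ 0.3668404 ,  0.27541263, -0.31099924,  0.02208528]), np.float64(0.07023072749042511))
off 0.0015230941339058036
d [0.0896 0.0011 0.182 ] turn 0 or 0.0 now yaw 0.396 pos [0.4009 0.1919 0.252 ] toolz [-7.e-04  0.e+00 -1.e+00] j7 0.05 t 33.95
```

View pics/w11.png

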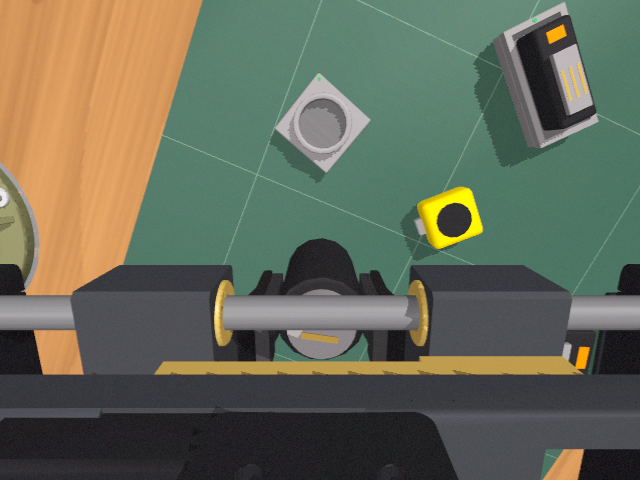

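Call:
inch_along([
  [0.012, 0, 0, 0, 0],
  [0.04, 0, 0, 0, 0],
  [0.068, 0.001, 0, 0, 0],
  [0.085, 0.001, 0.015, 0, 0],
  [0.09, 0.001, 0.04, 0, 0],
  [0.09, 0.001, 0.075, 0, 0],
  [0.09, 0.001, 0.11, 0, 0],
  [0.09, 0.001, 0.14, 0, 0],
  [0.09, 0.001, 0.163, 0, 0],
  [0.09, 0.001, 0.177, 0, 0],
  [0.09, 0.001, 0.18, 0, 0],
  [0.09, 0.001, 0.18, 0, 0],
])

```text
time: 35.15
position: [0.3663, 0.2768, 0.0724]
tool_rot: [-1.738, -2.616, 0.0]
ft_force: [-0.2, 1.1, -2.2]
grip_width: 0.411
grip_force: 20.0
```

Run:
```python
from h import *
R=cv2.Rodrigues(ctrl.get_state()["tool_rot"])[0];off=.0015
go(.3667-off*R[0,0],.2762-off*R[1,0],.0483)
```

```text
d [-0.0023  0.0001  0.0241] turn 0 or 0.0 now yaw 0.398 pos [0.3663 0.2768 0.0724] toolz [-1.e-03  6.e-04 -1.e+00] j7 -0.47 t 35.15
```

Call:
inch_along([
  [-0.001, 0, 0.004, 0, 0],
  [-0.0015, 0, 0.009, 0, 0],
  [-0.0015, 0, 0.014, 0, 0],
  [-0.0015, 0, 0.018, 0, 0],
  [-0.0015, 0, 0.020, 0, 0],
  [-0.0015, 0, 0.022, 0, 0],
  [-0.0015, 0, 0.0235, 0, 0],
  [-0.0015, 0, 0.0245, 0, 0],
  [-0.0015, 0, 0.0248, 0, 0],
  [-0.0015, 0, 0.0248, 0, 0],
])

```text
time: 36.15
position: [0.3672, 0.2752, 0.0483]
tool_rot: [1.738, 2.617, -0.001]
ft_force: [-3.4, -1.6, 7.0]
grip_width: 0.402
grip_force: 20.0
```

Call:
inch_along([
  [0, 0, 0, 0, 0.5],
  [0, 0, 0, 0, 0.6],
  [0, 0, 0, 0, 0.8],
  [0, 0, 0, 0, 1],
  [0, 0, 0, 0, 1],
  [0, 0, 0, 0, 1],
  [0, 0, -0.01, 0, 1],
  [0, 0, -0.03, 0, 1],
  [0, 0, -0.06, 0, 1],
  [0, 0, -0.10, 0, 1],
  [0, 0, -0.14, 0, 1],
  [0, 0, -0.17, 0, 1],
  [0, 0, -0.19, 0, 1],
  [0, 0, -0.2, 0, 1],
  [0, 0, -0.2, 0, 1],
], grip_force=20)

```text
time: 37.65
position: [0.3677, 0.2756, 0.2486]
tool_rot: [1.737, 2.615, 0.002]
ft_force: [-0.0, 0.1, -0.7]
grip_width: 1.005
grip_force: 0.0
```

Call:
inch_along([
  [-0.02, 0, 0, 0, 1],
  [-0.06, 0, 0, 0, 1],
  [-0.10, 0, 0, 0, 1],
  [-0.12, 0, 0, 0, 1],
  [-0.12, 0, 0, 0, 1],
  [-0.12, 0, 0, 0, 1],
  [-0.12, 0, 0, 0, 1],
])

```text
time: 38.35
position: [0.4129, 0.1659, 0.2469]
tool_rot: [-1.734, -2.618, 0.001]
ft_force: [0.3, 0.9, -0.3]
grip_width: 1.004
grip_force: 0.0
```

Run:
```python
from h import *
w=get_image("wrist")[:,:,::-1]; s=get_image("scene")[:,:,::-1]
a=cv2.resize(w,(400,300)); b=cv2.resize(s,(400,300))
c=cv2.resize(w[40:230,210:430],(400,300)); d=cv2.resize(s[180:350,180:540],(400,300))
cv2.imwrite("pics/fin.png",np.vstack([np.hstack([a,b]),np.hstack([c,d])]))
```

```text
(no output)
```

View pics/fin.png

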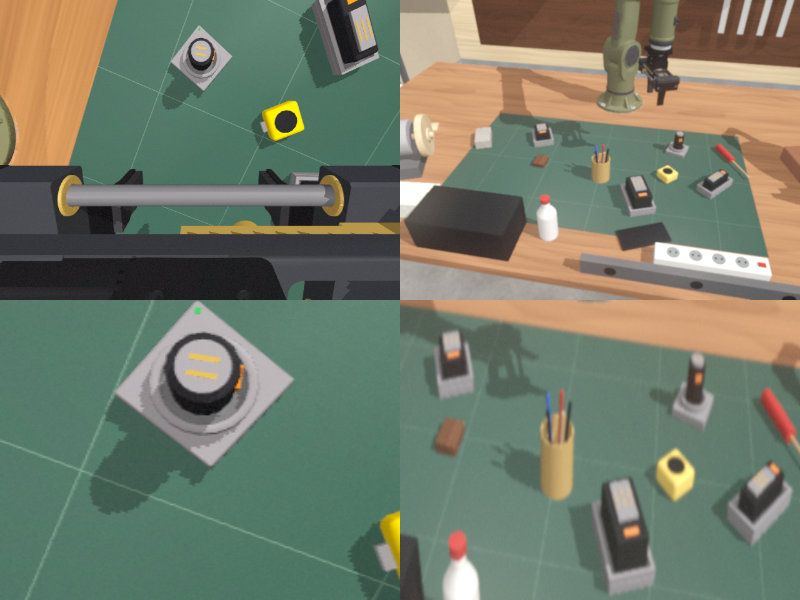

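All four packs stand upright in their own recesses. The tin and the tape measure are where they were, and the gripper is open and clear.

```bash
python3 -c "
from bench import ctrl, workorder, get_image, camera_model
print(workorder.close_job())"
```

```text
the job is handed in; nothing more can be done
None
```

The large, short, slim and round packs are each upright and fully down in their own charger, the tape measure and pencil tin stand where they were, everything is released, and I handed the job in at about 38 s.

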